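# Index and lock the findings carousel

### The job

Turn the round parts carousel by its top knob, the shorter way round, until the red compartment stands at the red band on the foot, then push the knob fully down so that the carousel locks there. The lock hole is hidden somewhere under the band: feel for it by turning slowly with light pressure, and never force the knob down where it will not go. Finally let go, leaving the other things on the counter where they are.

Things in the scene. Friction and masses are not known exactly. Their poses are not given: they have to be found in the camera images.
- foot: Fixed foot of the carousel: dark steel disc, 300 mm across, 20 mm high. Origin: centre of its underside, on the carousel's vertical axis. Its +x points to the middle of the red band painted on the rim, which spans 0.40 rad to either side. An aluminium tray is fixed outside the rim there (to 221 mm from the axis, 110 mm wide, 18 mm high).
- drum (a joint): Angle of the drum about the vertical axis, rad, counter-clockwise from above positive, no end stops. At 0, and equally at 6.283, the red compartment points to the band's middle. Starts between 0.75 and 5.53: below pi it is shorter to turn down to 0, above pi up to 6.283 (within 0.25 of pi either way is good). Needs 0.12 N m to turn; stays where left.
- red_front (a point): Middle of the top edge of the red front (it has a white stripe), 120 mm from the axis, 70 mm above the counter; turns with the drum. The drum is 250 mm across, with six open compartments, the other fronts white or yellow, dividers up to 83 mm above the counter, and a grey centre column, 56 mm diameter, up to 112 mm.
- knob_grip (a point): On the axis, middle of the knob's black bar: 60 mm long, 14 wide, 30 high, on an 18 mm stem. The point's x runs along the bar to its red-marked end, which always points to the red compartment (foot yaw + drum angle); the knob turns only with the drum. 167 mm above the counter when up; 40 mm are free under the bar, 26 mm when home.
- knob (a joint): How far the knob is pushed down, m: 0 up (start), 0.014 fully home. About 2 N of friction; stays where left. It carries a locking pin that meets the ring in the foot at 0.004; off the hole the pin is sprung, 2.5 N per mm, up to 0.008, where it stops hard. At the hole it goes on to 0.014 and locks the drum.
- pin_tip: Hidden locking pin, 8 mm thick, 60 mm from the axis towards the red compartment; origin at its lower end. Over 25 N on it, from below or the side, damages it. Its hole is centred at an unknown drum angle within 0.34 rad of the band's middle and takes it within 0.04 rad of that. Turned slowly under 3 to 8 N the pin is felt to spring in: the push drops and turning is blocked.
- brass_ring: Bystander: loose brass ring, 54 mm across, 8 mm high; origin under its centre.
- tape: Bystander: loose orange tape measure, 65 x 36 x 52 mm; origin under its centre.
- yellow_bin: Bystander: loose yellow open bin, 100 x 70 x 45 mm; origin under its centre.

How it is judged:
By the outcome, as a careful person would: the job done as asked, in the order asked, and still so for the second after the job is handed in, with the robot touching nothing.
It also fails if it takes over 72 s, if anything falls off the work surface, if the arm or the gripper's body presses on something with over 40 N, if the wrist force passes 120 N, or if a joint passes its speed limit or range.

### The arm

A 7-joint arm with a two-finger parallel gripper is mounted at the origin on the work surface. World frame = base frame: x ahead of the robot, y to its left, z up, the work surface at z = 0. Lengths are in m, angles in rad, forces in N, time in s.
With the tool pointing down it reaches from about 0.425 to 0.95 m from the base axis. Payload 4.7 kg.
Tool frame: the origin (TCP) lies at the very end of the fingers, on their centre line; the grasp point (between the pads) lies 19 mm behind it; x points along the fingers, y is the direction in which the jaws open and shut, and the axes are right-handed (so a half turn about x gives the same grasp; the last joint's range is limited). The gripper opens to 85 mm and grips with 20 to 120 N. Pads are 22 mm wide; open, the fingers measure 114 mm over their backs; the gripper's body (76 mm by 85 mm) begins 54 mm behind the grasp point. The pads swing forward as they close: fully open they stand 13 mm farther back than shut.
Start: joints at [1.082, 0.469, -0.049, 1.532, 0.024, 1.141, -0.082], TCP at [0.3, -0.605, 0.231] pointing down, gripper open.
Joint ranges: [-2.59, 2.59], [-0.33, 1.99], [-1.39, 1.29], [0.1, 2.45], [-1.04, 4.18], [0.21, 1.99], [-2.66, 2.66]. Speed limits (rad/s): [2.57, 2.57, 3.14, 3.14, 3.14, 3.14, 3.14].

### API

Orientations are given as a rotation vector (axis times angle).
In Python, from plant import get_state, capture, robot gives the robot as it stands. The module is installed in compiled form; this text tells all that it offers.
- The arm moves only by the tool jog_arm, never from a script. Its argument "series" is a list of rows, each an object of numbers: "tx", "ty", "tz": the shift along the tool's x, y, z in cm; "twist": the turn about the tool's x in rad; "hand": the finger opening in cm, from 0 to 8.54. A call has 1 to 20 rows; each row is the pose to reach, as a shift and turn from the pose commanded when the call began, along the tool's axes at that moment; what a row does not reach only later rows make up. A row lasts 1/8 s, in which the tool goes at most 62.5 mm and 10.7 degrees, less where a joint would pass 70% of its speed; a pose out of reach is approached as far as the arm can. A call with a gripper value outside its range is refused whole. The fingers move at their own pace and stop on an object; "squeeze" is the grip in N (left out, the last holds). Time passes only in rows, so rows that repeat a pose let the fingers close. It gives the time, the measured TCP pose, the force and the opening at its end, in the units of the state.
- get_state(): the state, without advancing time (a new reading comes with each control period).
- capture(name): name is "scene" or "top" or "wrist"; returns a dict with "pixels" (420x560x3 uint8, blue, green, red), "z_map" (420x560 float32, m along the optical axis (not along the pixel's ray), 0 where there is no reading), "K" (3x3 intrinsics, pixels), "k1" (the pictures are not rectified: a ray, as slopes to the right and down, at radius r is drawn at 1 + k1 r^2 times it, then the intrinsics apply), "R" (3x3) and "t" (3): a world point X has camera coordinates R X + t; the wrist camera has in their place "T_tool_cam" (4x4, takes a point from camera to tool coordinates, whose origin is the TCP and whose axes are the tool frame's). Camera axes: x right, y down, z forward; pixel columns grow to the right and rows downward; lengths in m; the calibration is good to about 2 mm. A picture is of the moment at which its call begins: read the wrist's pose just before it.
- robot.hand_in(): hands the job in, once; it reports no verdict.
The state is a dict: "t": time; "joints": joint angles; "dq": joint speeds; "joint_torque": joint torques, N m; "ee_pos": TCP position; "eef_rot": TCP orientation; "wrist_force": force on the tool from outside, world axes, zero at the start; "moment": the same for the moment, N m; "finger_gap": finger opening in m.
Only numpy, scipy, OpenCV 4.12 (cv2) and the standard library are available. Lean on these libraries where they do the work, as an engineer would, in place of code of your own. Each camera call takes 0.05 s, during which the arm holds its last target.

## Working session

There is one attempt and no reset: what is moved stays moved. The work goes in short steps, Python scripts to look and compute and a tool call to move; the robot and the scene stay as the last step left them, time stands still between calls to the robot, and variables do not carry over. Pictures are saved under pics/ and viewed, and the job is handed in when it is done.

Besides the shell and the picture viewer there is one more tool, called after ">>>" as name(argument=value, ...), one argument or row to a line, values as JSON. jog_arm: Moves the arm, as the interface text tells. Its arguments: {"type":"object","properties":{"series":{"type":"array"},"squeeze":{"type":"number"}},"required":["series"]}

```bash
mkdir -p pics; python3 - <<'E'
from plant import get_state, capture, robot
import cv2,numpy as np
s=get_state()
for k in s: print(k,np.round(s[k],4))
for n in ("scene","top"):
    c=capture(n); cv2.imwrite(f"pics/{n}0.png",c["pixels"]); np.savez(f"{n}0.npz",**c)
    print(n,c["K"],c["k1"],c["R"],c["t"])
E
```

```text
t 0.0
joints [ 1.0821  0.4694 -0.0486  1.5337  0.0241  1.141  -0.0823]
dq [ 0.001  -0.0015 -0.0011 -0.0004 -0.0002 -0.0018  0.0005]
joint_torque [-8.00000e-04 -5.10304e+01 -4.67000e-02 -2.37713e+01  1.07000e-02
  7.40000e-03  0.00000e+00]
ee_pos [ 0.2993 -0.6044  0.2303]
eef_rot [ 1.966   0.4622 -1.9671]
wrist_force [ 0.2311  0.38   -0.5137]
moment [ 0.0172  0.0226 -0.0209]
finger_gap 0.085
scene [[486.52938242   0.         292.8724277 ]
 [  0.         486.52938242 215.43550937]
 [  0.           0.           1.        ]] 0.03437838765867173 [[-0.39529716  0.91853859  0.00519721]
 [ 0.57647507  0.25248569 -0.7771277 ]
 [-0.71513401 -0.30420031 -0.62932148]] [ 0.21786019 -0.25372431  1.43307972]
top [[390.751153     0.         291.10196562]
 [  0.         390.751153   208.97971142]
 [  0.           0.           1.        ]] -0.1117139718880785 [[ 8.10840845e-02 -9.96707248e-01 -1.82937596e-04]
 [-9.71200851e-01 -7.89678298e-02 -2.24795437e-01]
 [ 2.24040795e-01  1.84050013e-02 -9.74405962e-01]] [-0.00115753  0.6199992   0.77252133]
```

View pics/scene0.png

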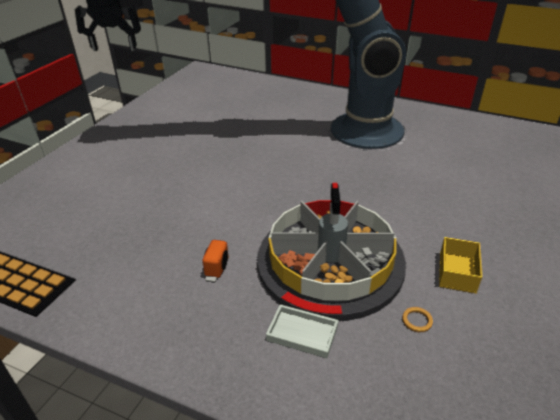

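View pics/top0.png

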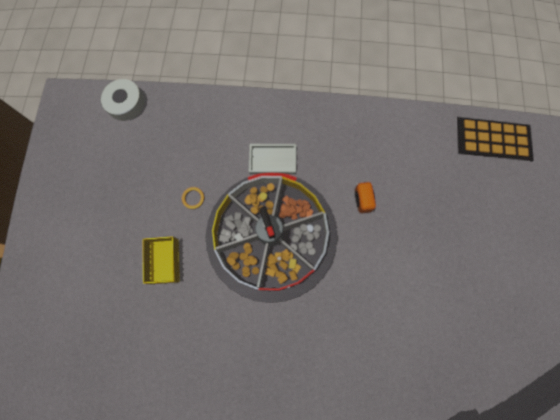

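```bash
cat > h.py <<'E'
import numpy as np,cv2
def und(c,uv):
    uv=np.asarray(uv,float).reshape(-1,1,2)
    return cv2.undistortPoints(uv,c["K"],np.array([float(c["k1"]),0,0,0,0])).reshape(-1,2)
def rays(c,uv):
    s=und(c,uv); d=np.c_[s,np.ones(len(s))]@c["R"]
    o=-c["R"].T@c["t"]; return o,d
def onplane(c,uv,z):
    o,d=rays(c,uv); return o+d*((z-o[2])/d[:,2])[:,None]
def cloud(c):
    v,u=np.mgrid[0:420,0:560]; uv=np.c_[u.ravel(),v.ravel()]
    s=und(c,uv); z=c["z_map"].ravel(); P=(np.c_[s,np.ones(len(s))]*z[:,None]-c["t"])@c["R"]
    P[z==0]=np.nan
    return P.reshape(420,560,3)
def circ(p):
    A=np.c_[2*p,np.ones(len(p))]; x=np.linalg.lstsq(A,(p**2).sum(1),rcond=None)[0]
    return x[:2],np.sqrt(x[2]+x[0]**2+x[1]**2)
def red(c):
    b=cv2.cvtColor(c["pixels"],cv2.COLOR_BGR2HSV); h,s,v=cv2.split(b)
    return ((h<5)|(h>172))&(s>170)&(v>70)
E
python3 - <<'E'
from h import *
for n in ("top","scene"):
    c=dict(np.load(f"{n}0.npz")); P=cloud(c); 
    m=red(c).astype(np.uint8); k,l,st,ce=cv2.connectedComponentsWithStats(m)
    print(n)
    for i in range(1,k):
        if st[i,4]>8:
            q=P[l==i]; print(i,st[i],ce[i].round(1),np.nanmedian(q,0).round(4),np.nanmin(q,0).round(3),np.nanmax(q,0).round(3))
    col=(P[...,2]>0.103)&(P[...,2]<0.118)&(P[...,0]>.4)&(P[...,0]<.9)&(abs(P[...,1])<.4)
    q=P[col]; print('column',len(q),np.median(q,0),q.min(0),q.max(0))
    kb=(P[...,2]>0.14)&(P[...,0]>.4)&(P[...,0]<.9)&(abs(P[...,1])<.3)&(P[...,2]<.25)
    q=P[kb]; print('knob',len(q),np.median(q,0),q.min(0),q.max(0)); print(cv2.minAreaRect((q[:,:2]*1000).astype(np.float32)))
    # dark disc fit
    dk=((P[...,2]>0.012)&(P[...,2]<0.028)&(P[...,0]>.3)&(P[...,0]<1.0)&(abs(P[...,1])<.3)).astype(np.uint8)
    k,l,st,ce=cv2.connectedComponentsWithStats(dk)
    i=1+np.argmax(st[1:,4]); cn=cv2.findContours((l==i).astype(np.uint8),0,1)[0]; cn=max(cn,key=len)[:,0]
    print(st[i]); p=onplane(c,cn,0.02)[:,:2]
    for _ in range(20):
        ctr,r=circ(p); e=np.hypot(*(p-ctr).T)-r; p=p[(abs(e)<max(0.003,1.5*e.std()))] 
    print('foot',ctr,r,len(p),e.std())
E
```

```text
top
1 [249 173  47   7  69] [274.9 175.2] [0.7084 0.092  0.0209] [0.695 0.047 0.017] [0.713 0.154 0.025]
2 [267 227   7   9  43] [270.1 230.9] [0.548  0.0821 0.1824] [0.54  0.076 0.18 ] [0.555 0.088 0.186]
column 393 [0.56482031 0.08789846 0.11165207] [0.539463   0.06308555 0.10302256] [0.59547461 0.11715233 0.11629557]
knob 255 [0.5648719  0.08874692 0.18142942] [0.53829891 0.07296798 0.15029834] [0.59440279 0.1071422  0.18607142]
((566.616943359375, 89.74878692626953), (58.82276916503906, 16.888681411743164), 19.968231201171875)
[ 205  144  133  159 3354]
foot [0.56616161 0.0905445 ] 0.14808788731015649 346 0.0010651648311059624
scene
1 [271   0  64  20 967] [305.    7.4] [-0.6924 -0.4754  0.1017] [-0.707 -0.642  0.069] [-0.673 -0.357  0.146]
2 [379   0  32  29 666] [396.2  11.9] [-0.6928 -0.1024  0.1314] [-0.707 -0.177  0.07 ] [-0.679 -0.057  0.179]
3 [ 411    0   85   40 2748] [453.5  17.5] [-0.6928  0.1113  0.1342] [-0.742 -0.041  0.068] [-0.677  0.241  0.2  ]
4 [338  11   5  10  29] [339.4  16.7] [-0.6914 -0.3312  0.0829] [-0.699 -0.34   0.07 ] [-0.68  -0.318  0.106]
5 [ 272   
[... 581 characters left out ...]
5] [0.4659 0.027  0.0548] [0.457 0.006 0.028] [0.483 0.047 0.07 ]
12 [341 202  12  13  98] [344.8 207.1] [0.4495 0.0778 0.057 ] [0.444 0.069 0.036] [0.453 0.093 0.07 ]
13 [282 292  60  22 508] [311.  304.6] [0.7043 0.102  0.0205] [0.686 0.045 0.017] [0.718 0.157 0.024]
column 419 [0.57825882 0.09501209 0.11043924] [0.54304868 0.06263651 0.10309322] [0.59903841 0.11807638 0.11682018]
knob 284 [0.58319063 0.09450964 0.1784022 ] [0.54369403 0.07295067 0.14023186] [0.59976727 0.1075305  0.18345215]
((570.7376708984375, 89.78264617919922), (62.00846481323242, 15.965720176696777), 23.158418655395508)
[ 257  230  149  125 3893]
foot [0.63628856 0.10162708] 0.1592866707373708 66 0.001686880435361815
```

```bash
python3 - <<'E'
from h import *
c=dict(np.load("top0.npz"));cv2.imwrite("pics/topz.png",cv2.resize(c["pixels"][130:310,180:350],None,fx=4.4,fy=3.3*1,interpolation=cv2.INTER_CUBIC)[:600])
c=dict(np.load("scene0.npz"));cv2.imwrite("pics/scz.png",cv2.resize(c["pixels"][170:360,230:430],None,fx=3,fy=3,interpolation=cv2.INTER_CUBIC))
E
```

```text
(no output)
```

View pics/topz.png

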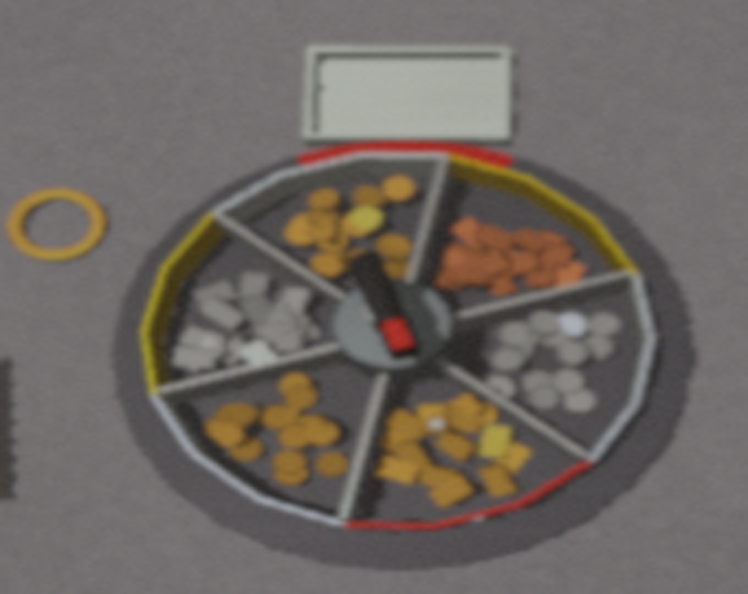

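View pics/scz.png

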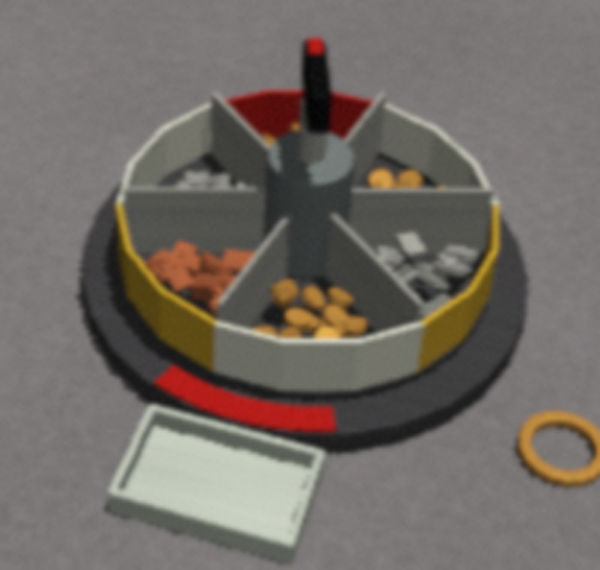

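```bash
python3 - <<'E'
from h import *
A=np.array([.566,.0903])
for n in ("top","scene"):
    c=dict(np.load(f"{n}0.npz")); m=red(c).astype(np.uint8); k,l,st,ce=cv2.connectedComponentsWithStats(m)
    i={'top':1,'scene':13}[n]
    v,u=np.where(l==i); p=onplane(c,np.c_[u,v],0.02)[:,:2]-A
    a=np.arctan2(p[:,1],p[:,0]); r=np.hypot(*p.T); print(n,'band',a.min(),a.max(),np.percentile(a,[1,99]).mean(),r.min(),r.max())
    # tray
    hsv=cv2.cvtColor(c["pixels"],cv2.COLOR_BGR2HSV)
    P=cloud(c); q=P-np.r_[A,0]; rr=np.hypot(q[...,0],q[...,1])
    t=((hsv[...,2]>125)&(q[...,0]>.13)&(rr<.26)&(rr>.14)&(P[...,2]<.03)&(P[...,2]>-0.01)&(l!=i)).astype(np.uint8)
    k,l2,st,ce=cv2.connectedComponentsWithStats(t); j=1+np.argmax(st[1:,4])
    v,u=np.where(l2==j); p=onplane(c,np.c_[u,v],0.016)[:,:2]-A
    rc=cv2.minAreaRect((p*1000).astype(np.float32)); print('tray',st[j],rc,np.arctan2(rc[0][1],rc[0][0]))
    # red end of the knob
    i={'top':2,'scene':10}[n]; v,u=np.where(l==i); 
    p=onplane(c,np.c_[u,v],0.182)[:,:2]; print('redend',p.mean(0),np.arctan2(*(p.mean(0)-A)[::-1]))
    # bar: pixels whose depth z>0.172
    kb=(P[...,2]>0.172)&(P[...,2]<.2)&(rr<.05); v,u=np.where(kb); p=onplane(c,np.c_[u,v],0.182)[:,:2]
    rc=cv2.minAreaRect((p*1000).astype(np.float32)); print('bar',rc, p.mean(0)); w,V=np.linalg.eigh(np.cov(p.T)); print(np.arctan2(-V[1,1]*np.sign(V[0,1]),-abs(V[0,1])))
    # drum rim top & column
c=dict(np.load("top0.npz"))
E
```

```text
top band -0.3095082959845376 0.45747991083947936 0.06912667960065164 0.14178726785622048 0.14754321079370664
tray [ 248  143   49   31 1315] ((185.33538818359375, 15.424034118652344), (75.8740005493164, 114.59371185302734), 4.531529903411865) 0.08303094637057645
redend [0.5480633  0.08227355] -2.7208299922787997
bar ((566.1287231445312, 89.35002136230469), (60.46023178100586, 13.528115272521973), 23.580032348632812) [0.56586345 0.08931882]
-2.724811532035194
scene band -0.3140196490359634 0.46972676363457044 0.07849747354198144 0.13086282318195824 0.15169567635691072
tray [ 260  305   79   47 1947] ((188.4428253173828, 7.603202819824219), (72.19803619384766, 126.65130615234375), 4.247799396514893) 0.04032565857533547
redend [0.55286052 0.0831452 ] -2.64296076157528
bar ((576.8543701171875, 92.57765197753906), (66.75059509277344, 14.20224380493164), 23.211015701293945) [0.5781917  0.09307298]
-2.747841910837676
```

```bash
cat >> h.py <<'E'
from scipy.spatial.transform import Rotation as Ro
def tool(s):
    R=Ro.from_rotvec(s["eef_rot"]).as_matrix(); return R,np.array(s["ee_pos"])
def goal(s,xyz,yawy):
    R,p=tool(s); d=R.T@(np.array(xyz)-p)*100
    y=np.arctan2(R[1,1],R[0,1]); tw=-(yawy-y); tw=(tw+np.pi/2)%np.pi-np.pi/2
    return d.round(2),round(tw,3)
def rep(s):
    R,p=tool(s); print("t",s["t"],"p",p.round(4),"ydir",np.arctan2(R[1,1],R[0,1]).round(3),"tilt",np.arccos(min(1,-R[2,0])).round(4),"F",np.round(s["wrist_force"],2),"M",np.round(s["moment"],3),"gap",round(float(s["finger_gap"]),4),"q",np.round(s["joints"],2))
E
python3 - <<'E'
from h import *
from plant import get_state,capture
s=get_state(); rep(s); print(tool(s)[0].round(3))
print(goal(s,[.566,.0903,.231],-2.725+np.pi/2))
c=capture("wrist"); print(c["K"],c["k1"],c["T_tool_cam"])
E
```

```text
t 0.1 p [ 0.2993 -0.6044  0.2304] ydir -1.111 tilt 0.0018 F [-0.94  0.16  0.69] M [ 0.014 -0.024  0.025] gap 0.0855 q [ 1.08  0.47 -0.05  1.53  0.02  1.14 -0.08]
[[-0.001  0.444 -0.896]
 [ 0.002 -0.896 -0.444]
 [-1.    -0.002  0.   ]]
(array([ 2.000e-02, -5.042e+01, -5.473e+01]), np.float64(0.043))
[[322.44108199   0.         277.34122369]
 [  0.         322.44108199 207.28934752]
 [  0.           0.           1.        ]] -0.05827961708649938 [[-7.29731097e-04 -2.73556479e-01  9.61855665e-01 -1.41628899e-01]
 [ 9.99999711e-01 -4.06151786e-04  6.43158278e-04  2.45110722e-04]
 [ 2.14719282e-04  9.61855856e-01  2.73556696e-01 -6.94207593e-02]
 [ 0.00000000e+00  0.00000000e+00  0.00000000e+00  1.00000000e+00]]
```

>>> jog_arm(
  series=[
    {"tx": 0,"ty": -50.4,"tz": -54.7,"twist": 0.04,"hand": 7},
    {"tx": 0,"ty": -50.4,"tz": -54.7,"twist": 0.04,"hand": 7},
    {"tx": 0,"ty": -50.4,"tz": -54.7,"twist": 0.04,"hand": 7},
    {"tx": 0,"ty": -50.4,"tz": -54.7,"twist": 0.04,"hand": 7},
    {"tx": 0,"ty": -50.4,"tz": -54.7,"twist": 0.04,"hand": 7},
    {"tx": 0,"ty": -50.4,"tz": -54.7,"twist": 0.04,"hand": 7},
    {"tx": 0,"ty": -50.4,"tz": -54.7,"twist": 0.04,"hand": 7},
    {"tx": 0,"ty": -50.4,"tz": -54.7,"twist": 0.04,"hand": 7},
    {"tx": 0,"ty": -50.4,"tz": -54.7,"twist": 0.04,"hand": 7},
    {"tx": 0,"ty": -50.4,"tz": -54.7,"twist": 0.04,"hand": 7},
    {"tx": 0,"ty": -50.4,"tz": -54.7,"twist": 0.04,"hand": 7},
    {"tx": 0,"ty": -50.4,"tz": -54.7,"twist": 0.04,"hand": 7},
    {"tx": 0,"ty": -50.4,"tz": -54.7,"twist": 0.04,"hand": 7},
    {"tx": 0,"ty": -50.4,"tz": -54.7,"twist": 0.04,"hand": 7},
    {"tx": 0,"ty": -50.4,"tz": -54.7,"twist": 0.04,"hand": 7},
    {"tx": 0,"ty": -50.4,"tz": -54.7,"twist": 0.04,"hand": 7},
  ],
  squeeze=40,
)

```text
t: 2.15
ee_pos: [0.566, 0.088, 0.2314]
eef_rot: [1.991, 0.421, -1.991]
wrist_force: [0.1, -0.5, -0.9]
finger_gap: 0.07
```

```bash
python3 - <<'E'
from h import *
from plant import get_state,capture
s=get_state(); rep(s)
c=capture("wrist"); cv2.imwrite("pics/w1.png",c["pixels"])
R,p=tool(s); T=c["T_tool_cam"]; 
Rcw=(R@T[:3,:3]).T; o=R@T[:3,3]+p; c["R"]=Rcw; c["t"]=-Rcw@o; np.savez("w1.npz",**c)
P=cloud(c); kb=(P[...,2]>.172)&(P[...,2]<.19)&(np.hypot(P[...,0]-.566,P[...,1]-.09)<.05)
v,u=np.where(kb); p=onplane(c,np.c_[u,v],0.182)[:,:2]; rc=cv2.minAreaRect((p*1000).astype(np.float32)); print(rc,np.median(P[kb],0)); w,V=np.linalg.eigh(np.cov(p.T)); print(p.mean(0),np.arctan2(-V[1,1]*np.sign(V[0,1]),-abs(V[0,1])))
cm=(P[...,2]>.106)&(P[...,2]<.118)&(np.hypot(P[...,0]-.566,P[...,1]-.09)<.05); print(cm.sum())
E
```

```text
t 2.15 p [0.566  0.088  0.2314] ydir -1.153 tilt 0.0007 F [ 0.07 -0.48 -0.92] M [0.013 0.01  0.012] gap 0.07 q [ 0.1   0.33 -0.41  1.76  0.15  1.08 -1.52]
((569.3892211914062, 91.82942962646484), (59.96485900878906, 13.519327163696289), 23.91497802734375) [0.57048068 0.09214985 0.18083556]
[0.57030796 0.09221805] -2.7323241460968757
2020
```

View pics/w1.png

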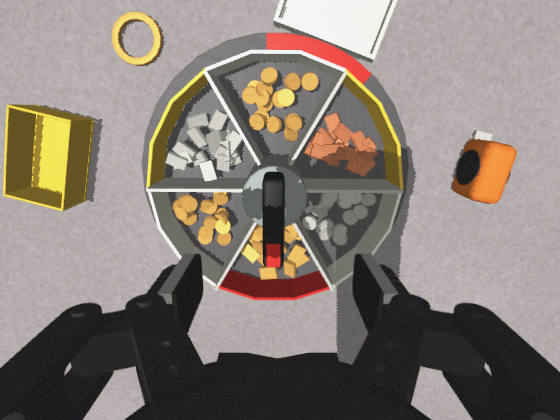

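```bash
python3 - <<'E'
from h import *
from plant import get_state
s=get_state(); rep(s); print(goal(s,[.5677,.0906,.148],-1.16)); print(tool(s)[0].round(3))
c=dict(np.load("w1.npz")); P=cloud(c); A=np.array([.5677,.0906])
m=red(c).astype(np.uint8); k,l,st,ce=cv2.connectedComponentsWithStats(m)
for i in range(1,k):
    if st[i,4]>100: print(st[i],ce[i])
i=[i for i in range(1,k) if ce[i][1]<80 and st[i,4]>300][0]
v,u=np.where(l==i); p=onplane(c,np.c_[u,v],0.02)[:,:2]
for A in ([.5677,.0906],[.5694,.0918]):
    q=p-A; a=np.arctan2(q[:,1],q[:,0]); r=np.hypot(*q.T); print(np.percentile(a,[.5,99.5]),np.percentile(a,[.5,99.5]).mean(),r.max())
for lo,hi,z,R0 in ((.014,.026,.02,.15),):
    dk=((P[...,2]>lo)&(P[...,2]<hi)&(np.hypot(P[...,0]-.568,P[...,1]-.09)<.16)).astype(np.uint8)
    cn=max(cv2.findContours(dk,0,1)[0],key=len)[:,0]; cn=cn[(cn[:,1]<210)]
    p=onplane(c,cn,z)[:,:2]; r=np.hypot(*(p-[.568,.09]).T); p=p[r>.143]
    print(len(p),circ(p))
cm=((P[...,2]>.108)&(P[...,2]<.116)&(np.hypot(P[...,0]-.566,P[...,1]-.09)<.04)).astype(np.uint8)
cn=max(cv2.findContours(cm,0,1)[0],key=len)[:,0]; p=onplane(c,cv2.convexHull(cn)[:,0],.112)[:,:2]; print('col',len(p),circ(p),cv2.minEnclosingCircle((p*1000).astype(np.float32)))
E
```

```text
t 2.2 p [0.566  0.0883 0.2314] ydir -1.153 tilt 0.0005 F [ 0.47  0.1  -1.15] M [ 0.014  0.015 -0.   ] gap 0.07 q [ 0.1   0.33 -0.41  1.76  0.15  1.08 -1.52]
(array([ 8.34, -0.15, -0.25]), np.float64(0.007))
[[ 0.     0.406 -0.914]
 [-0.    -0.914 -0.406]
 [-1.     0.001  0.   ]]
[ 288   34   83   50 1122] [330.91265597  55.31550802]
[266 244  15  23 319] [272.78056426 255.15987461]
[ 219  271  110   29 2049] [273.73352855 286.39824305]
[-0.31264694  0.31159493] -0.0005260054793135849 0.14807303197581034
[-0.32413361  0.30718984] -0.008471883534319907 0.14629676756783178
743 (array([0.57279913, 0.0922399 ]), np.float64(0.14650090489572185))
col 30 (array([0.56859589, 0.09139094]), np.float64(0.02724947902809167)) ((568.6156616210938, 91.45680236816406), 27.41839027404785)
```

>>> jog_arm(
  series=[
    {"tx": 2,"ty": -0.15,"tz": -0.25,"twist": 0.007},
    {"tx": 4,"ty": -0.15,"tz": -0.25,"twist": 0.007},
    {"tx": 6,"ty": -0.15,"tz": -0.25,"twist": 0.007},
    {"tx": 7.5,"ty": -0.15,"tz": -0.25,"twist": 0.007},
    {"tx": 8.3,"ty": -0.15,"tz": -0.25,"twist": 0.007},
    {"tx": 8.3,"ty": -0.15,"tz": -0.25,"twist": 0.007},
    {"tx": 8.3,"ty": -0.15,"tz": -0.25,"twist": 0.007,"hand": 3},
    {"tx": 8.3,"ty": -0.15,"tz": -0.25,"twist": 0.007,"hand": 3},
    {"tx": 8.3,"ty": -0.15,"tz": -0.25,"twist": 0.007,"hand": 3},
    {"tx": 8.3,"ty": -0.15,"tz": -0.25,"twist": 0.007,"hand": 3},
  ],
)

```text
$.series[0]: bad value
```

```bash
python3 - <<'E'
from h import *
from plant import get_state,capture
s=get_state(); rep(s)
c=capture("wrist"); cv2.imwrite("pics/w2.png",c["pixels"])
print(goal(s,[.568,.0908,.148],-1.16))
E
```

```text
t 2.2 p [0.566  0.0883 0.2314] ydir -1.153 tilt 0.0005 F [ 0.47  0.1  -1.15] M [ 0.014  0.015 -0.   ] gap 0.07 q [ 0.1   0.33 -0.41  1.76  0.15  1.08 -1.52]
(array([ 8.34, -0.16, -0.28]), np.float64(0.007))
```

View pics/w2.png

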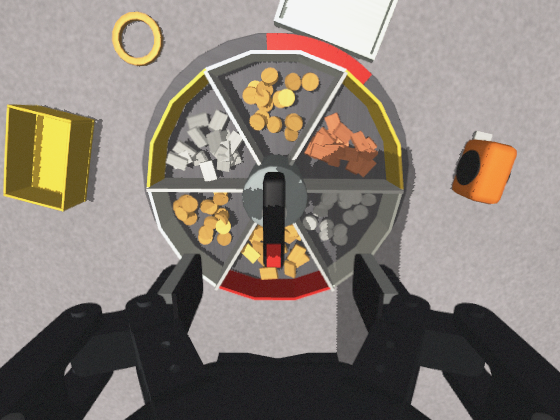

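>>> jog_arm(
  series=[
    {"tx": 2,"ty": -0.15,"tz": -0.25,"twist": 0.007,"hand": 7},
    {"tx": 4,"ty": -0.15,"tz": -0.25,"twist": 0.007,"hand": 7},
    {"tx": 6,"ty": -0.15,"tz": -0.25,"twist": 0.007,"hand": 7},
    {"tx": 7.5,"ty": -0.15,"tz": -0.25,"twist": 0.007,"hand": 7},
    {"tx": 8.3,"ty": -0.15,"tz": -0.25,"twist": 0.007,"hand": 7},
    {"tx": 8.3,"ty": -0.15,"tz": -0.25,"twist": 0.007,"hand": 7},
    {"tx": 8.3,"ty": -0.15,"tz": -0.25,"twist": 0.007,"hand": 3},
    {"tx": 8.3,"ty": -0.15,"tz": -0.25,"twist": 0.007,"hand": 3},
    {"tx": 8.3,"ty": -0.15,"tz": -0.25,"twist": 0.007,"hand": 3},
    {"tx": 8.3,"ty": -0.15,"tz": -0.25,"twist": 0.007,"hand": 3},
  ],
)

```text
t: 3.5
ee_pos: [0.5679, 0.0919, 0.1485]
eef_rot: [1.994, 0.417, -1.994]
wrist_force: [0.6, -0.3, -0.5]
finger_gap: 0.0301
```

```bash
python3 - <<'E'
from h import *
from plant import get_state,capture
s=get_state(); rep(s)
c=capture("wrist"); cv2.imwrite("pics/w3.png",c["pixels"])
c=capture("scene"); cv2.imwrite("pics/s3.png",cv2.resize(c["pixels"][100:310,230:450],None,fx=2.8,fy=2.8))
print(goal(s,[.568,.0908,.148],-1.16))
E
```

```text
t 3.5 p [0.5679 0.0919 0.1485] ydir -1.158 tilt 0.0004 F [ 0.61 -0.31 -0.45] M [0.057 0.008 0.017] gap 0.0301 q [ 0.07  0.42 -0.39  1.84  0.2   0.91 -1.57]
(array([0.05, 0.11, 0.03]), np.float64(0.002))
```

View pics/w3.png

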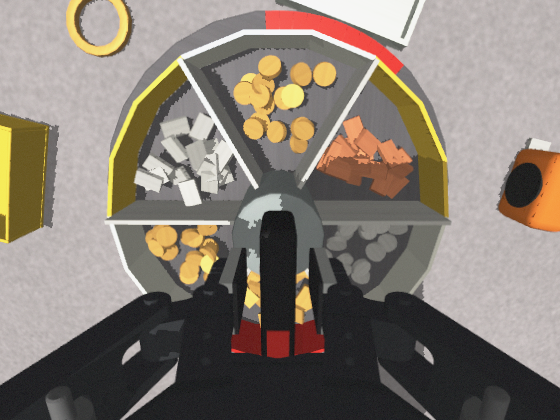

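View pics/s3.png

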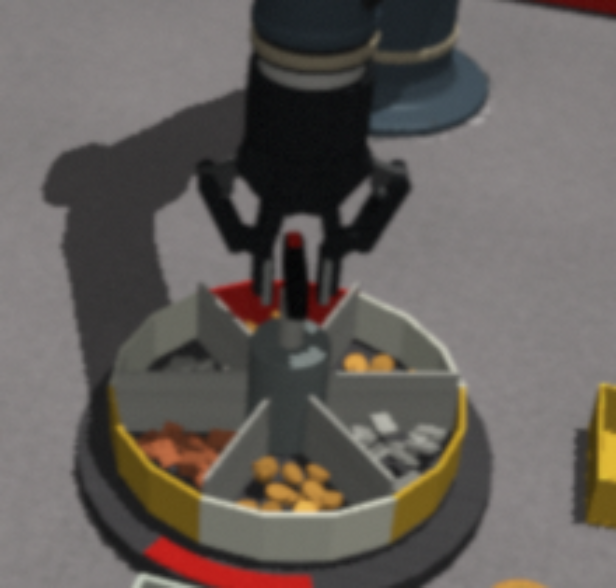

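>>> jog_arm(
  series=[
    {"tx": 0,"ty": 0.1,"tz": 0,"twist": 0,"hand": 1.0},
    {"tx": 0,"ty": 0.1,"tz": 0,"twist": 0,"hand": 1.0},
    {"tx": 0,"ty": 0.1,"tz": 0,"twist": 0,"hand": 1.0},
    {"tx": 0,"ty": 0.1,"tz": 0,"twist": 0,"hand": 1.0},
    {"tx": 0,"ty": 0.1,"tz": 0,"twist": 0,"hand": 1.0},
  ],
  squeeze=50,
)

```text
t: 4.22
ee_pos: [0.5679, 0.0917, 0.1484]
eef_rot: [1.994, 0.419, -1.994]
wrist_force: [-1.5, 4.1, 0.4]
finger_gap: 0.014
```

```bash
python3 - <<'E'
from h import *
from plant import get_state,capture
s=get_state(); rep(s)
E
```

```text
t 4.225 p [0.5679 0.0917 0.1484] ydir -1.157 tilt 0.0008 F [-1.46  4.1   0.44] M [ 0.803  0.46  -0.018] gap 0.014 q [ 0.07  0.42 -0.39  1.84  0.2   0.91 -1.57]
```

>>> jog_arm(
  series=[
    {"tx": 0,"ty": -0.1,"tz": 0,"twist": 0,"hand": 1.0},
    {"tx": 0,"ty": -0.1,"tz": 0,"twist": -0.05,"hand": 1.0},
    {"tx": 0,"ty": -0.1,"tz": 0,"twist": -0.12,"hand": 1.0},
    {"tx": 0,"ty": -0.1,"tz": 0,"twist": -0.2,"hand": 1.0},
    {"tx": 0,"ty": -0.1,"tz": 0,"twist": -0.28,"hand": 1.0},
    {"tx": 0,"ty": -0.1,"tz": 0,"twist": -0.36,"hand": 1.0},
    {"tx": 0,"ty": -0.1,"tz": 0,"twist": -0.4,"hand": 1.0},
    {"tx": 0,"ty": -0.1,"tz": 0,"twist": -0.4,"hand": 1.0},
  ],
)

```text
t: 5.22
ee_pos: [0.5678, 0.0918, 0.1483]
eef_rot: [1.742, 0.749, -1.742]
wrist_force: [-1.8, 2.4, 1.2]
finger_gap: 0.014
```

```bash
python3 - <<'E'
from h import *
from plant import get_state,capture
s=get_state(); rep(s); print("F tool",(tool(s)[0].T@s["wrist_force"]).round(2))
E
```

```text
t 5.225 p [0.5678 0.0918 0.1483] ydir -0.759 tilt 0.0001 F [-1.77  2.44  1.2 ] M [0.591 0.367 0.013] gap 0.014 q [ 0.14  0.44 -0.48  1.84  0.25  0.92 -1.22]
F tool [-1.2  -2.96 -0.55]
```

>>> jog_arm(
  series=[
    {"tx": 0,"ty": 0,"tz": 0,"twist": -0.06,"hand": 1.0},
    {"tx": 0,"ty": 0,"tz": 0,"twist": -0.16,"hand": 1.0},
    {"tx": 0,"ty": 0,"tz": 0,"twist": -0.28,"hand": 1.0},
    {"tx": 0,"ty": 0,"tz": 0,"twist": -0.4,"hand": 1.0},
    {"tx": 0,"ty": 0,"tz": 0,"twist": -0.52,"hand": 1.0},
    {"tx": 0,"ty": 0,"tz": 0,"twist": -0.64,"hand": 1.0},
    {"tx": 0,"ty": 0,"tz": 0,"twist": -0.76,"hand": 1.0},
    {"tx": 0,"ty": 0,"tz": 0,"twist": -0.88,"hand": 1.0},
    {"tx": 0,"ty": 0,"tz": 0,"twist": -0.96,"hand": 1.0},
    {"tx": 0,"ty": 0,"tz": 0,"twist": -1.0,"hand": 1.0},
    {"tx": 0,"ty": 0,"tz": 0,"twist": -1.0,"hand": 1.0},
  ],
)

```text
t: 6.6
ee_pos: [0.5675, 0.0919, 0.1481]
eef_rot: [1.029, 1.314, -1.03]
wrist_force: [-1.4, 2.8, 0.6]
finger_gap: 0.0143
```

```bash
python3 - <<'E'
from h import *
from plant import get_state,capture
s=get_state(); rep(s); print("F tool",(tool(s)[0].T@s["wrist_force"]).round(2))
E
```

```text
t 6.6 p [0.5675 0.0919 0.1481] ydir 0.241 tilt 0.0006 F [-1.41  2.78  0.59] M [ 0.627  0.515 -0.063] gap 0.0143 q [ 0.3   0.49 -0.71  1.83  0.39  0.96 -0.34]
F tool [-0.59 -0.71 -3.04]
```

>>> jog_arm(
  series=[
    {"tx": 0,"ty": 0,"tz": -0.05,"twist": -0.06,"hand": 1.0},
    {"tx": 0,"ty": 0,"tz": -0.05,"twist": -0.16,"hand": 1.0},
    {"tx": 0,"ty": 0,"tz": -0.05,"twist": -0.28,"hand": 1.0},
    {"tx": 0,"ty": 0,"tz": -0.05,"twist": -0.4,"hand": 1.0},
    {"tx": 0,"ty": 0,"tz": -0.05,"twist": -0.52,"hand": 1.0},
    {"tx": 0,"ty": 0,"tz": -0.05,"twist": -0.64,"hand": 1.0},
    {"tx": 0,"ty": 0,"tz": -0.05,"twist": -0.76,"hand": 1.0},
    {"tx": 0,"ty": 0,"tz": -0.05,"twist": -0.88,"hand": 1.0},
    {"tx": 0,"ty": 0,"tz": -0.05,"twist": -0.96,"hand": 1.0},
    {"tx": 0,"ty": 0,"tz": -0.05,"twist": -1.0,"hand": 1.0},
    {"tx": 0,"ty": 0,"tz": -0.05,"twist": -1.0,"hand": 1.0},
  ],
)

```text
t: 7.98
ee_pos: [0.5672, 0.0918, 0.1479]
eef_rot: [0.258, 1.556, -0.26]
wrist_force: [-2.3, 0.7, -0.2]
finger_gap: 0.0144
```

```bash
python3 - <<'E'
from h import *
from plant import get_state,capture
s=get_state(); rep(s); print("F tool",(tool(s)[0].T@s["wrist_force"]).round(2))
c=capture("wrist"); cv2.imwrite("pics/w4.png",c["pixels"])
c=capture("scene"); cv2.imwrite("pics/s4.png",cv2.resize(c["pixels"][150:360,230:450],None,fx=2.8,fy=2.8))
E
```

```text
t 7.975 p [0.5672 0.0918 0.1479] ydir 1.241 tilt 0.0016 F [-2.33  0.66 -0.19] M [0.162 0.728 0.   ] gap 0.0144 q [ 0.45  0.58 -0.95  1.82  0.54  1.03  0.53]
F tool [ 0.19 -0.13 -2.42]
```

View pics/s4.png

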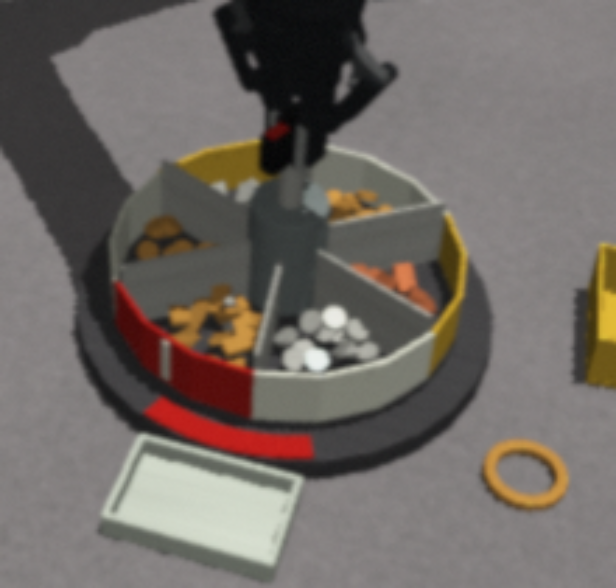

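```bash
python3 - <<'E'
from h import *
c=dict(np.load("scene0.npz")); p=onplane(c,[[288.2,271.4]],.07)[0]; q=p[:2]-[.5675,.0912]; print(p,np.hypot(*q),np.arctan2(q[1],q[0]))
p=onplane(c,[[230+155/2.8,150+408/2.8],[230+312/2.8,150+447/2.8]],.02)[:,:2]-[.5675,.0912]; print(p,np.arctan2(p[:,1],p[:,0]),np.hypot(*p.T))
E
```

```text
[0.68860433 0.04955434 0.07      ] 0.12806490756016983 -0.331214578575888
[[ 0.1356666  -0.04104427]
 [ 0.12546447  0.06490702]] [-0.2937834   0.47741838] [0.1417394  0.14125953]
```

>>> jog_arm(
  series=[
    {"tx": 0.1,"ty": 0,"tz": -0.05,"twist": 0,"hand": 1.0},
    {"tx": 0.2,"ty": 0,"tz": -0.05,"twist": 0,"hand": 1.0},
    {"tx": 0.3,"ty": 0,"tz": -0.05,"twist": 0,"hand": 1.0},
    {"tx": 0.35,"ty": 0,"tz": -0.05,"twist": 0,"hand": 1.0},
  ],
)

```text
t: 8.57
ee_pos: [0.5673, 0.0918, 0.1447]
eef_rot: [0.258, 1.555, -0.259]
wrist_force: [-2.8, -1.3, 1.3]
finger_gap: 0.0143
```

```bash
cat > r.py <<'E'
from h import *
from plant import get_state
s=get_state(); rep(s); R=tool(s)[0]; print("F tool",(R.T@s["wrist_force"]).round(2), "barYaw",(np.arctan2(R[1,1],R[0,1])-np.pi/2).round(4))
E
python3 r.py
```

```text
t 8.575 p [0.5673 0.0918 0.1447] ydir 1.241 tilt 0.0012 F [-2.84 -1.32  1.28] M [-0.45   0.637 -0.078] gap 0.0143 q [ 0.45  0.58 -0.95  1.83  0.55  1.02  0.52]
F tool [-1.27 -2.17 -2.26] barYaw -0.3293
```

>>> jog_arm(
  series=[
    {"tx": 0.1,"ty": 0,"tz": 0,"twist": 0,"hand": 1.0},
    {"tx": 0.2,"ty": 0,"tz": 0,"twist": 0,"hand": 1.0},
    {"tx": 0.2,"ty": 0,"tz": 0,"twist": 0,"hand": 1.0},
    {"tx": 0.2,"ty": 0,"tz": 0,"twist": 0,"hand": 1.0},
  ],
)

```text
t: 9.07
ee_pos: [0.5673, 0.0918, 0.1429]
eef_rot: [0.257, 1.555, -0.259]
wrist_force: [-3.4, -2.7, 3.2]
finger_gap: 0.0144
```

```bash
python3 r.py; sleep 0; python3 - <<'E'
from plant import get_state
print([get_state()["wrist_force"][2].round(2) for _ in range(4)])
E
```

```text
t 9.075 p [0.5673 0.0918 0.1429] ydir 1.242 tilt 0.0012 F [-3.43 -2.73  3.15] M [-0.768  0.826 -0.065] gap 0.0144 q [ 0.45  0.58 -0.94  1.83  0.55  1.02  0.52]
F tool [-3.15 -3.7  -2.36] barYaw -0.3293
[np.float64(3.15), np.float64(3.15), np.float64(3.15), np.float64(3.15)]
```

>>> jog_arm(
  series=[
    {"tx": 0.1,"ty": 0,"tz": 0,"twist": 0,"hand": 1.0},
    {"tx": 0.15,"ty": 0,"tz": 0,"twist": 0,"hand": 1.0},
    {"tx": 0.15,"ty": 0,"tz": 0,"twist": 0,"hand": 1.0},
  ],
)

```text
t: 9.45
ee_pos: [0.5672, 0.0919, 0.1418]
eef_rot: [0.257, 1.555, -0.26]
wrist_force: [-4.7, -4.5, 6.2]
finger_gap: 0.0143
```

```bash
python3 r.py
```

```text
t 9.45 p [0.5672 0.0919 0.1418] ydir 1.242 tilt 0.0016 F [-4.71 -4.46  6.22] M [-0.861  1.011 -0.009] gap 0.0143 q [ 0.45  0.58 -0.94  1.83  0.55  1.02  0.52]
F tool [-6.21 -5.76 -3.01] barYaw -0.3293
```

>>> jog_arm(
  series=[
    {"tx": 0,"ty": -0.05,"tz": -0.03,"twist": 0,"hand": 1.0},
    {"tx": 0,"ty": -0.05,"tz": -0.03,"twist": -0.01,"hand": 1.0},
    {"tx": 0,"ty": -0.05,"tz": -0.03,"twist": -0.02,"hand": 1.0},
    {"tx": 0,"ty": -0.05,"tz": -0.03,"twist": -0.03,"hand": 1.0},
    {"tx": 0,"ty": -0.05,"tz": -0.03,"twist": -0.04,"hand": 1.0},
  ],
  squeeze=25,
)

```text
t: 10.07
ee_pos: [0.5672, 0.0919, 0.1418]
eef_rot: [0.227, 1.558, -0.227]
wrist_force: [-3.9, -3.7, 6.0]
finger_gap: 0.014
```

```bash
python3 r.py
```

```text
t 10.075 p [0.5672 0.0919 0.1418] ydir 1.281 tilt 0.0009 F [-3.88 -3.7   5.99] M [-0.799  0.851 -0.258] gap 0.014 q [ 0.46  0.59 -0.95  1.83  0.56  1.02  0.56]
F tool [-5.99 -4.66 -2.66] barYaw -0.2893
```

>>> jog_arm(
  series=[
    {"tx": 0,"ty": -0.05,"tz": -0.03,"twist": -0.01,"hand": 1.0},
    {"tx": 0,"ty": -0.05,"tz": -0.03,"twist": -0.02,"hand": 1.0},
    {"tx": 0,"ty": -0.05,"tz": -0.03,"twist": -0.03,"hand": 1.0},
    {"tx": 0,"ty": -0.05,"tz": -0.03,"twist": -0.04,"hand": 1.0},
    {"tx": 0,"ty": -0.05,"tz": -0.03,"twist": -0.05,"hand": 1.0},
    {"tx": 0,"ty": -0.05,"tz": -0.03,"twist": -0.06,"hand": 1.0},
  ],
)

```text
t: 10.82
ee_pos: [0.5672, 0.0918, 0.1418]
eef_rot: [0.18, 1.562, -0.179]
wrist_force: [-0.8, -3.6, 5.2]
finger_gap: 0.0143
```

```bash
python3 r.py
```

```text
t 10.825 p [0.5672 0.0918 0.1418] ydir 1.342 tilt 0.0018 F [-0.83 -3.64  5.23] M [-0.65   0.364 -0.292] gap 0.0143 q [ 0.47  0.59 -0.97  1.83  0.57  1.02  0.61]
F tool [-5.23 -3.73  0.02] barYaw -0.2286
```

>>> jog_arm(
  series=[
    {"tx": 0.03,"ty": -0.05,"tz": 0,"twist": -0.01,"hand": 1.0},
    {"tx": 0.03,"ty": -0.05,"tz": 0,"twist": -0.02,"hand": 1.0},
    {"tx": 0.03,"ty": -0.05,"tz": 0,"twist": -0.03,"hand": 1.0},
    {"tx": 0.03,"ty": -0.05,"tz": 0,"twist": -0.04,"hand": 1.0},
    {"tx": 0.03,"ty": -0.05,"tz": 0,"twist": -0.05,"hand": 1.0},
    {"tx": 0.03,"ty": -0.05,"tz": 0,"twist": -0.06,"hand": 1.0},
  ],
)

```text
t: 11.58
ee_pos: [0.5672, 0.0918, 0.1418]
eef_rot: [0.133, 1.565, -0.131]
wrist_force: [-1.8, -2.1, 6.3]
finger_gap: 0.0143
```

```bash
python3 r.py;  python3 - <<'E'
from h import *
from plant import capture
c=capture("scene"); cv2.imwrite("pics/s5.png",cv2.resize(c["pixels"][150:360,230:450],None,fx=2.8,fy=2.8))
E
```

```text
t 11.575 p [0.5672 0.0918 0.1418] ydir 1.402 tilt 0.0025 F [-1.79 -2.1   6.25] M [-0.513  0.386 -0.305] gap 0.0143 q [ 0.47  0.6  -0.98  1.83  0.58  1.03  0.66]
F tool [-6.26 -2.36 -1.4 ] barYaw -0.1686
```

View pics/s5.png

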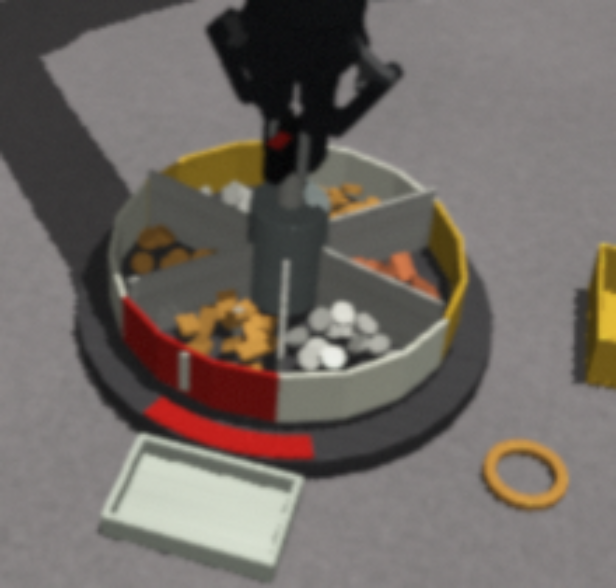

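>>> jog_arm(
  series=[
    {"tx": 0,"ty": -0.02,"tz": 0,"twist": -0.01,"hand": 1.0},
    {"tx": 0,"ty": -0.02,"tz": 0,"twist": -0.02,"hand": 1.0},
    {"tx": 0,"ty": -0.02,"tz": 0,"twist": -0.03,"hand": 1.0},
    {"tx": 0,"ty": -0.02,"tz": 0,"twist": -0.04,"hand": 1.0},
    {"tx": 0,"ty": -0.02,"tz": 0,"twist": -0.05,"hand": 1.0},
    {"tx": 0,"ty": -0.02,"tz": 0,"twist": -0.06,"hand": 1.0},
  ],
)

```text
t: 12.38
ee_pos: [0.5672, 0.0918, 0.1418]
eef_rot: [0.086, 1.567, -0.084]
wrist_force: [-1.2, -2.0, 5.3]
finger_gap: 0.0143
```

```bash
python3 r.py
```

```text
t 12.375 p [0.5672 0.0918 0.1418] ydir 1.463 tilt 0.0027 F [-1.17 -2.04  5.27] M [-0.49   0.35  -0.243] gap 0.0143 q [ 0.48  0.61 -1.    1.83  0.59  1.03  0.71]
F tool [-5.27 -2.15 -0.93] barYaw -0.1083
```

>>> jog_arm(
  series=[
    {"tx": 0.05,"ty": -0.02,"tz": 0,"twist": -0.01,"hand": 1.0},
    {"tx": 0.05,"ty": -0.02,"tz": 0,"twist": -0.02,"hand": 1.0},
    {"tx": 0.05,"ty": -0.02,"tz": 0,"twist": -0.03,"hand": 1.0},
    {"tx": 0.05,"ty": -0.02,"tz": 0,"twist": -0.04,"hand": 1.0},
    {"tx": 0.05,"ty": -0.02,"tz": 0,"twist": -0.05,"hand": 1.0},
    {"tx": 0.05,"ty": -0.02,"tz": 0,"twist": -0.06,"hand": 1.0},
  ],
)

```text
t: 13.12
ee_pos: [0.5672, 0.0918, 0.1414]
eef_rot: [0.039, 1.568, -0.037]
wrist_force: [-1.9, -2.2, 6.6]
finger_gap: 0.0146
```

```bash
python3 r.py
```

```text
t 13.125 p [0.5672 0.0918 0.1414] ydir 1.522 tilt 0.0029 F [-1.89 -2.21  6.59] M [-0.409  0.449 -0.266] gap 0.0146 q [ 0.49  0.61 -1.01  1.83  0.6   1.04  0.76]
F tool [-6.6  -2.29 -1.77] barYaw -0.0484
```

>>> jog_arm(
  series=[
    {"tx": 0,"ty": -0.02,"tz": 0,"twist": -0.01,"hand": 1.0},
    {"tx": 0,"ty": -0.02,"tz": 0,"twist": -0.02,"hand": 1.0},
    {"tx": 0,"ty": -0.02,"tz": 0,"twist": -0.03,"hand": 1.0},
    {"tx": 0,"ty": -0.02,"tz": 0,"twist": -0.04,"hand": 1.0},
    {"tx": 0,"ty": -0.02,"tz": 0,"twist": -0.05,"hand": 1.0},
    {"tx": 0,"ty": -0.02,"tz": 0,"twist": -0.06,"hand": 1.0},
  ],
)

```text
t: 13.88
ee_pos: [0.5672, 0.0917, 0.1414]
eef_rot: [-0.008, 1.568, 0.011]
wrist_force: [-2.1, -1.7, 6.4]
finger_gap: 0.0143
```

```bash
python3 r.py
```

```text
t 13.875 p [0.5672 0.0917 0.1414] ydir 1.583 tilt 0.0031 F [-2.1  -1.72  6.4 ] M [-0.377  0.432 -0.284] gap 0.0143 q [ 0.5   0.62 -1.02  1.83  0.61  1.04  0.81]
F tool [-6.41 -1.68 -2.1 ] barYaw 0.0119
```

>>> jog_arm(
  series=[
    {"tx": 0,"ty": -0.02,"tz": 0,"twist": -0.01,"hand": 1.0},
    {"tx": 0,"ty": -0.02,"tz": 0,"twist": -0.02,"hand": 1.0},
    {"tx": 0,"ty": -0.02,"tz": 0,"twist": -0.03,"hand": 1.0},
    {"tx": 0,"ty": -0.02,"tz": 0,"twist": -0.04,"hand": 1.0},
    {"tx": 0,"ty": -0.02,"tz": 0,"twist": -0.05,"hand": 1.0},
    {"tx": 0,"ty": -0.02,"tz": 0,"twist": -0.06,"hand": 1.0},
  ],
)

```text
t: 14.62
ee_pos: [0.5671, 0.0917, 0.1414]
eef_rot: [-0.055, 1.567, 0.058]
wrist_force: [-1.4, -2.0, 5.9]
finger_gap: 0.014
```

```bash
python3 r.py
```

```text
t 14.625 p [0.5671 0.0917 0.1414] ydir 1.643 tilt 0.0033 F [-1.37 -1.98  5.88] M [-0.275  0.403 -0.239] gap 0.014 q [ 0.51  0.63 -1.04  1.83  0.62  1.05  0.87]
F tool [-5.88 -1.86 -1.49] barYaw 0.0719
```

>>> jog_arm(
  series=[
    {"tx": 0.02,"ty": -0.02,"tz": 0,"twist": -0.01,"hand": 1.0},
    {"tx": 0.02,"ty": -0.02,"tz": 0,"twist": -0.02,"hand": 1.0},
    {"tx": 0.02,"ty": -0.02,"tz": 0,"twist": -0.03,"hand": 1.0},
    {"tx": 0.02,"ty": -0.02,"tz": 0,"twist": -0.04,"hand": 1.0},
    {"tx": 0.02,"ty": -0.02,"tz": 0,"twist": -0.05,"hand": 1.0},
    {"tx": 0.02,"ty": -0.02,"tz": 0,"twist": -0.06,"hand": 1.0},
  ],
)

```text
t: 15.38
ee_pos: [0.5672, 0.0916, 0.1414]
eef_rot: [-0.102, 1.566, 0.105]
wrist_force: [-2.5, -1.1, 7.0]
finger_gap: 0.0144
```

```bash
python3 r.py
```

```text
t 15.375 p [0.5672 0.0916 0.1414] ydir 1.703 tilt 0.0035 F [-2.48 -1.08  7.05] M [-0.322  0.506 -0.38 ] gap 0.0144 q [ 0.51  0.63 -1.05  1.83  0.63  1.05  0.92]
F tool [-7.06 -0.73 -2.58] barYaw 0.132
```

>>> jog_arm(
  series=[
    {"tx": 0,"ty": 0,"tz": 0,"twist": -0.01,"hand": 1.0},
    {"tx": 0,"ty": 0,"tz": 0,"twist": -0.02,"hand": 1.0},
    {"tx": 0,"ty": 0,"tz": 0,"twist": -0.03,"hand": 1.0},
    {"tx": 0,"ty": 0,"tz": 0,"twist": -0.04,"hand": 1.0},
    {"tx": 0,"ty": 0,"tz": 0,"twist": -0.05,"hand": 1.0},
    {"tx": 0,"ty": 0,"tz": 0,"twist": -0.06,"hand": 1.0},
  ],
)

```text
t: 16.12
ee_pos: [0.5672, 0.0916, 0.1414]
eef_rot: [-0.149, 1.563, 0.152]
wrist_force: [-2.5, -1.2, 6.9]
finger_gap: 0.0144
```

```bash
python3 r.py
```

```text
t 16.125 p [0.5672 0.0916 0.1414] ydir 1.763 tilt 0.0035 F [-2.47 -1.2   6.89] M [-0.304  0.456 -0.259] gap 0.0144 q [ 0.52  0.64 -1.07  1.83  0.64  1.06  0.97]
F tool [-6.9  -0.69 -2.64] barYaw 0.1921
```

>>> jog_arm(
  series=[
    {"tx": 0,"ty": 0,"tz": -0.02,"twist": -0.01,"hand": 1.0},
    {"tx": 0,"ty": 0,"tz": -0.02,"twist": -0.02,"hand": 1.0},
    {"tx": 0,"ty": 0,"tz": -0.02,"twist": -0.03,"hand": 1.0},
    {"tx": 0,"ty": 0,"tz": -0.02,"twist": -0.04,"hand": 1.0},
    {"tx": 0,"ty": 0,"tz": -0.02,"twist": -0.05,"hand": 1.0},
    {"tx": 0,"ty": 0,"tz": -0.02,"twist": -0.06,"hand": 1.0},
  ],
)

```text
t: 16.88
ee_pos: [0.5671, 0.0915, 0.1405]
eef_rot: [-0.196, 1.559, 0.2]
wrist_force: [4.2, 3.6, -1.3]
finger_gap: 0.0143
```

```bash
python3 r.py
```

```text
t 16.875 p [0.5671 0.0915 0.1405] ydir 1.823 tilt 0.004 F [ 4.21  3.58 -1.32] M [ 0.75  -0.99  -0.053] gap 0.0143 q [ 0.53  0.65 -1.08  1.83  0.65  1.07  1.02]
F tool [1.34 2.41 4.96] barYaw 0.2521
```

>>> jog_arm(
  series=[
    {"tx": 0.05,"ty": 0,"tz": 0,"twist": 0,"hand": 1.0},
    {"tx": 0.1,"ty": 0,"tz": 0,"twist": 0,"hand": 1.0},
    {"tx": 0.15,"ty": 0,"tz": 0,"twist": 0,"hand": 1.0},
    {"tx": 0.2,"ty": 0,"tz": 0,"twist": 0,"hand": 1.0},
  ],
)

```text
t: 17.38
ee_pos: [0.5671, 0.0915, 0.1389]
eef_rot: [-0.196, 1.559, 0.199]
wrist_force: [4.5, 3.4, 0.9]
finger_gap: 0.0145
```

```bash
python3 r.py
```

```text
t 17.375 p [0.5671 0.0915 0.1389] ydir 1.823 tilt 0.0038 F [4.52 3.43 0.94] M [ 0.789 -0.907 -0.114] gap 0.0145 q [ 0.53  0.65 -1.08  1.83  0.66  1.06  1.02]
F tool [-0.92  2.2   5.24] barYaw 0.2518
```

>>> jog_arm(
  series=[
    {"tx": 0.1,"ty": 0,"tz": 0.05,"twist": 0,"hand": 1.0},
    {"tx": 0.15,"ty": 0,"tz": 0.05,"twist": 0,"hand": 1.0},
    {"tx": 0.2,"ty": 0,"tz": 0.05,"twist": 0,"hand": 1.0},
    {"tx": 0.2,"ty": 0,"tz": 0.05,"twist": 0,"hand": 1.0},
  ],
)

```text
t: 17.88
ee_pos: [0.567, 0.0914, 0.1366]
eef_rot: [-0.196, 1.56, 0.199]
wrist_force: [4.6, 3.1, 0.4]
finger_gap: 0.0144
```

```bash
python3 r.py
```

```text
t 17.875 p [0.567  0.0914 0.1366] ydir 1.823 tilt 0.0026 F [4.6  3.11 0.43] M [ 0.883 -0.872 -0.067] gap 0.0144 q [ 0.53  0.65 -1.07  1.83  0.66  1.06  1.02]
F tool [-0.41  1.87  5.23] barYaw 0.2517
```

>>> jog_arm(
  series=[
    {"tx": 0.05,"ty": 0,"tz": 0.05,"twist": 0,"hand": 1.0},
    {"tx": 0.1,"ty": 0,"tz": 0.05,"twist": 0,"hand": 1.0},
    {"tx": 0.15,"ty": 0,"tz": 0.05,"twist": 0,"hand": 1.0},
    {"tx": 0.2,"ty": 0,"tz": 0.05,"twist": 0,"hand": 1.0},
    {"tx": 0.22,"ty": 0,"tz": 0.05,"twist": 0,"hand": 1.0},
  ],
)

```text
t: 18.5
ee_pos: [0.5671, 0.0914, 0.1346]
eef_rot: [-0.197, 1.561, 0.199]
wrist_force: [2.4, 4.5, 3.7]
finger_gap: 0.014
```

```bash
python3 r.py
```

```text
t 18.5 p [0.5671 0.0914 0.1346] ydir 1.823 tilt 0.0015 F [2.36 4.49 3.71] M [ 1.053 -0.528 -0.053] gap 0.014 q [ 0.52  0.66 -1.07  1.83  0.66  1.06  1.01]
F tool [-3.71  3.77  3.4 ] barYaw 0.2518
```

>>> jog_arm(
  series=[
    {"tx": 0.04,"ty": 0,"tz": 0,"twist": 0,"hand": 1.0},
    {"tx": 0.08,"ty": 0,"tz": 0,"twist": 0,"hand": 1.0},
    {"tx": 0.1,"ty": 0,"tz": 0,"twist": 0,"hand": 1.0},
  ],
)

```text
t: 18.88
ee_pos: [0.5671, 0.0915, 0.1345]
eef_rot: [-0.197, 1.561, 0.198]
wrist_force: [0.5, 3.4, 10.9]
finger_gap: 0.0143
```

```bash
python3 r.py
```

```text
t 18.875 p [0.5671 0.0915 0.1345] ydir 1.822 tilt 0.0012 F [ 0.46  3.36 10.95] M [ 0.84  -0.05  -0.046] gap 0.0143 q [ 0.52  0.66 -1.07  1.83  0.66  1.06  1.01]
F tool [-10.95   3.14   1.29] barYaw 0.2517
```

>>> jog_arm(
  series=[
    {"tx": -0.05,"ty": 0.03,"tz": 0,"twist": 0,"hand": 1.0},
    {"tx": -0.08,"ty": 0.05,"tz": 0,"twist": 0,"hand": 1.0},
    {"tx": -0.08,"ty": 0.05,"tz": 0,"twist": 0,"hand": 2.5},
    {"tx": -0.08,"ty": 0.05,"tz": 0,"twist": 0,"hand": 5},
    {"tx": -0.08,"ty": 0.05,"tz": 0,"twist": 0,"hand": 5},
    {"tx": -0.08,"ty": 0.05,"tz": 0,"twist": 0,"hand": 5},
  ],
)

```text
t: 19.62
ee_pos: [0.5665, 0.0905, 0.1335]
eef_rot: [-0.198, 1.563, 0.196]
wrist_force: [-0.7, 0.8, -0.1]
finger_gap: 0.05
```

```bash
python3 r.py
```

```text
t 19.625 p [0.5665 0.0905 0.1335] ydir 1.822 tilt 0.0013 F [-0.72  0.75 -0.1 ] M [ 0.031 -0.032 -0.036] gap 0.05 q [ 0.52  0.66 -1.07  1.84  0.66  1.06  1.01]
F tool [ 0.1   0.91 -0.51] barYaw 0.251
```

Free. Rise slowly, then look.

>>> jog_arm(
  series=[
    {"tx": -1,"ty": 0,"tz": 0,"twist": 0,"hand": 5},
    {"tx": -2.5,"ty": 0,"tz": 0,"twist": 0,"hand": 5},
    {"tx": -4.5,"ty": 0,"tz": 0,"twist": 0,"hand": 5},
    {"tx": -7,"ty": 0,"tz": 0,"twist": 0,"hand": 5},
    {"tx": -10,"ty": 0,"tz": 0,"twist": 0,"hand": 5},
    {"tx": -12,"ty": 0,"tz": 0,"twist": 0,"hand": 5},
    {"tx": -12,"ty": 0,"tz": 0,"twist": 0,"hand": 5},
    {"tx": -12,"ty": 0,"tz": 0,"twist": 0,"hand": 5},
  ],
)

```text
t: 20.62
ee_pos: [0.5663, 0.0905, 0.2531]
eef_rot: [-0.198, 1.563, 0.197]
wrist_force: [0.1, 0.1, -0.2]
finger_gap: 0.05
```

```bash
python3 r.py; python3 - <<'E'
from h import *
from plant import get_state,capture
s=get_state(); c=capture("wrist"); cv2.imwrite("pics/w6.png",c["pixels"])
R,p=tool(s); T=c["T_tool_cam"]; 
Rcw=(R@T[:3,:3]).T; o=R@T[:3,3]+p; c["R"]=Rcw; c["t"]=-Rcw@o
def m(c):
    P=cloud(c); rr=np.hypot(P[...,0]-.5675,P[...,1]-.0912)
    kb=(P[...,2]>.155)&(P[...,2]<.19)&(rr<.045); q=P[kb]
    if len(q)<20: print('none');return
    print('top z',np.percentile(q[:,2],[25,50,75]),len(q)); w,V=np.linalg.eigh(np.cov(q[:,:2].T)); print('yaw',np.arctan(V[1,1]/V[0,1]),q.mean(0))
m(c); m(dict(np.load("w1.npz"))); 
c=capture("scene"); np.savez("s6.npz",**c); cv2.imwrite("pics/s6.png",cv2.resize(c["pixels"],None,fx=1.4,fy=1.4)); m(c); m(dict(np.load("scene0.npz")))
E
```

```text
t 20.625 p [0.5663 0.0905 0.2531] ydir 1.822 tilt 0.0015 F [ 0.09  0.1  -0.19] M [-0.003  0.06  -0.02 ] gap 0.05 q [ 0.6   0.54 -1.18  1.71  0.52  1.25  1.12]
F tool [0.19 0.08 0.11] barYaw 0.2511
top z [0.16617077 0.16686837 0.1674913 ] 1447
yaw 0.23612714347604466 [0.56547586 0.09085388 0.16662994]
top z [0.18002272 0.18078298 0.18143894] 2045
yaw 0.40948144388435476 [0.57111861 0.09257824 0.17991138]
top z [0.16406083 0.16628652 0.16737672] 187
yaw 0.22660989402792645 [0.57630984 0.09234017 0.16507567]
top z [0.16832163 0.17898343 0.18084189] 259
yaw 0.4377653587992557 [0.57915106 0.09326274 0.17468669]
```

View pics/s6.png

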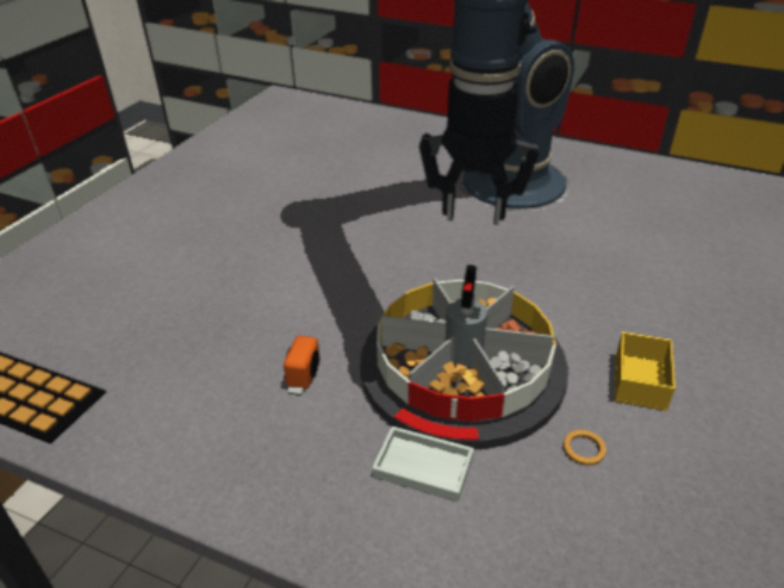

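View pics/w6.png

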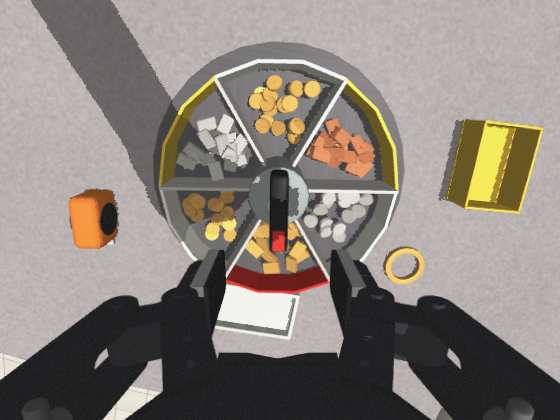

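```bash
python3 -c "
from plant import robot; print(robot.hand_in())"
```

```text
the job is handed in; nothing more can be done
None
```

The carousel is turned to the red band and locked with the knob fully down. The job was handed in at about 20.7 s, inside the 72 s limit.

- **Turning:** the drum started at about 3.48 rad, so I turned it counter-clockwise, the shorter way, by about 2.4 rad with the knob up. I then turned slowly with a light push, about 5–7 N at the wrist.
- **Finding the hole:** with the knob and red compartment at about 0.18 rad past the band's middle, the push dropped from 6.9 N to about zero and the knob sank about 1 mm. I pushed on gently until it stopped, reaching 11 N at the end, then released it and raised the gripper clear.
- **Knob position:** the knob's top is 13.9 mm lower by the wrist camera's depth image, which matches fully home at 14 mm. The scene camera's depth gave the same final height.
- **Red compartment and bystanders:** the red front's white stripe stands within the band. The ring, tape and bin look untouched by eye; I did not measure their positions.
- **Clear of everything:** the wrist force is about zero.

**Disagreements and what I did not check:**
- The cameras disagreed by 2–4 mm on the axis position, so I used a value in between. Sideways forces during the turn were at most about 6.5 N.
- Yaw readings of the bar after release ranged from 0.23 to 0.25 rad.
- I did not try to turn the drum to test the lock. I am relying on the full 14 mm of travel and the push drop, since off the hole the pin stops hard at 8 mm.

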